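# Stop the running shaker and reset its mushroom stop

### The arm

A 6-joint arm with a two-finger parallel gripper is mounted at the origin on a cart in front of the work surface, level with it; the furniture and walls round the work are solid. World frame = base frame: x ahead of the robot, y to its left, z up, the work surface at z = 0. Lengths are in m, angles in degrees, forces in N, time in s.
With the tool pointing down it reaches from about 0.35 to 0.95 m from the base axis. Payload 17.4 kg.
Tool frame: the origin (TCP) lies on the centre line of the jaws, within the pads' length; the fingertips stand 14 mm ahead of it and the grasp point (between the pads) lies 5 mm behind it; z points along the fingers, y is the line along which they close (so a half turn about z gives the same grasp; the last joint's range is limited). The gripper opens to 93 mm and grips with 3 to 60 N. Pads are 15 mm wide; open, the fingers measure 128 mm over their backs; the gripper's body (75 mm by 188 mm) begins 65 mm behind the grasp point.
Start: joints at [-75.848, 6.646, 82.598, -0, 90.757, -2.166], TCP at [0.19, -0.648, 0.233] pointing down, gripper open.
Joint ranges: [-162.19, 162.19], [-47.58, 125.68], [4.15, 143.07], [-65.23, 245.23], [0.69, 171.88], [-170.13, 170.13]. Speed limits (degrees/s): [108.29, 108.29, 127.2, 180, 180, 180].

### API

Orientations are given as a 3x3 rotation matrix whose columns are the frame's x, y, z axes.
In Python, from plant import ctrl, viewer gives the robot as it stands.
- The arm moves only by the tool jog_arm, never from a script. Its argument "deltas" is a list of rows, each a list of 4 numbers: the shift along the tool's x, y, z in m, then the turn about the tool's z in rad. In form: [[x, y, z, twist], ...]. A call has 1 to 20 rows; each row is the pose to reach, as a shift and turn from the pose commanded when the call began, along the tool's axes at that moment; what a row does not reach only later rows make up. A row lasts 1/12 s, in which the tool goes at most 41.7 mm and 7.16 degrees, less where a joint would pass 70% of its speed; a pose out of reach is approached as far as the arm can. A call with a gripper value outside its range is refused whole. "grip" is the opening, from 0 (shut) to 1 (fully open), set as the call begins (left out, the last holds). The fingers move at their own pace and stop on an object; "force" is the grip in N (left out, the last holds). Time passes only in rows, so rows that repeat a pose let the fingers close. It gives the time, the measured TCP pose, the force, the opening and the grip force at its end, in the units of the state.
- ctrl.observe(): the state, without advancing time (a new reading comes with each control period).
- viewer.camera(name): name is "side" or "top" or "wrist"; returns (picture, depth): 480x640x3 uint8, red, green, blue; 480x640 float32, m along the optical axis (not along the pixel's ray), 0 where there is no reading.
- viewer.calibration(name): a dict with "fov_y" (degrees; the focal length in pixels is half the picture's height over the tangent of half this angle, whatever the lens; pixels are square), "cx", "cy" (the principal point, pixels), "T" (4x4, takes a point from camera to world coordinates); the wrist camera has in their place "hand_eye" (4x4, takes a point from camera to tool coordinates, whose origin is the TCP and whose axes are the flange's). Camera axes: x right, y up, looking along -z (the intrinsics and any distortion apply to the point x, -y, -z); pixel columns grow to the right and rows downward; lengths in m; the calibration is good to about 2 mm. A picture is of the moment at which its call begins: read the wrist's pose just before it. calibration takes no time and is no camera call.
- ctrl.finish_job(): hands the job in; it is judged then, once.
The state is a dict: "t": time; "joints": joint angles; "qd": joint speeds; "tau": joint torques, N m; "eef_pos": TCP position; "eef_rot": TCP orientation; "force": force on the tool from outside, world axes, zero at the start; "moment": the same for the moment, N m; "opening": finger opening in m; "grasp_force": force on a finger pad.
Only numpy, scipy, OpenCV 4.12 (cv2) and the standard library are available. Lean on these libraries where they do the work, as an engineer would, in place of code of your own. Each camera call takes 0.05 s, during which the arm holds its last target. There are 200 camera calls.

### The job

One of the two shakers has been left running: its small lever leans to the right as you stand in front of it, while the other's leans left, to stop. On the running one, press the black mushroom stop button down until it latches, then, with the button still down, push its lever fully over to the left, and only then turn the mushroom clockwise and let it go so that it comes fully up again, ready for the next user. Leave the other shaker's controls and the loose things around alone.

Things in the scene. Friction and masses are not known exactly. Their poses are not given: they have to be found in the camera images.
- shaker_1: one of two alike white bench shakers, 280 x 120 mm, fixed; origin: centre of its underside, x from its front (robot side) to its back, y to its left, z up. Deck 50 mm up. On the centre line: lever at x = -105 mm, mushroom stop button at x = -25 mm (on a flat collar 48 mm across, 4 mm high), shaking platform with a fixed petri dish at x = 34 to 138 mm, top 87 mm up
- stop_1_top (a point): centre of the top of the black mushroom cap of shaker_1, moving with it; the round cap is 40 mm across and 22 mm high, its sides upright from 6.5 to 19 mm below this point, on a 22 mm stem; this point is 46 mm above the deck when the button is out, about 40 mm when latched down
- stop_1 (a joint): how far the mushroom of shaker_1 is pressed down (m): 0 out, latches by itself when pressed beyond 0.006 and then stays at about 0.006, end stop 0.0085; a spring needs about 2 N at first and 5 to 6 N at the bottom
- twist_1 (a joint): turn of the mushroom cap of shaker_1 (rad), 0 at rest, growing clockwise as seen from above, end stop 1.1; beyond about 0.65 it frees the latch, and when let go the cap jumps up and springs back to 0 by itself within two seconds
- lever_1_tip (a point): tip of the black run lever of shaker_1, a flat paddle 11 mm wide (along x) and 5.5 mm thick; its pivot lies along the shaker's x axis, 38 mm below this tip and 6 mm above the deck. It stays where it is put, light to move (1 N)
- lever_1 (a joint): angle of that lever (rad): 0 = leaning fully left (towards the shaker's +y), stopped; 0.9 = leaning fully right, running; upright at 0.45
- shaker_2: one of two alike white bench shakers, 280 x 120 mm, fixed; origin: centre of its underside, x from its front (robot side) to its back, y to its left, z up. Deck 50 mm up. On the centre line: lever at x = -105 mm, mushroom stop button at x = -25 mm (on a flat collar 48 mm across, 4 mm high), shaking platform with a fixed petri dish at x = 34 to 138 mm, top 87 mm up
- stop_2_top (a point): centre of the top of the black mushroom cap of shaker_2, moving with it; the round cap is 40 mm across and 22 mm high, its sides upright from 6.5 to 19 mm below this point, on a 22 mm stem; this point is 46 mm above the deck when the button is out, about 40 mm when latched down
- stop_2 (a joint): how far the mushroom of shaker_2 is pressed down (m): 0 out, latches by itself when pressed beyond 0.006 and then stays at about 0.006, end stop 0.0085; a spring needs about 2 N at first and 5 to 6 N at the bottom
- twist_2 (a joint): turn of the mushroom cap of shaker_2 (rad), 0 at rest, growing clockwise as seen from above, end stop 1.1; beyond about 0.65 it frees the latch, and when let go the cap jumps up and springs back to 0 by itself within two seconds
- lever_2_tip (a point): tip of the black run lever of shaker_2, a flat paddle 11 mm wide (along x) and 5.5 mm thick; its pivot lies along the shaker's x axis, 38 mm below this tip and 6 mm above the deck. It stays where it is put, light to move (1 N)
- lever_2 (a joint): angle of that lever (rad): 0 = leaning fully left (towards the shaker's +y), stopped; 0.9 = leaning fully right, running; upright at 0.45
- marker: white marker with black cap, 12 x 134 x 14 mm, lying along its y axis, in front of the shakers; loose, a bystander; origin at the centre of its underside
- timer: flat white lab timer, 62 x 66 x 18 mm, left of the shakers; loose, a bystander; origin at the centre of its underside
- culture_dish: closed petri dish, 58 mm across, 14 mm high, left of the shakers; loose, a bystander; origin at the centre of its underside

How it is judged (in metres and radians):
On the way, in this order (a step that is already met when the one before it is completed fails the run):
1. the running shaker's stop button is down, its lever still at run (value of joint stop_1 above 0.0045 m and value of joint lever_1 above 0.6 rad), for 0.2 s.
2. its lever is fully over to the left while the button is still down (value of joint stop_1 above 0.0045 m and value of joint lever_1 below 0.12 rad), for 0.2 s.
3. the mushroom is turned clockwise (beyond 0.45 rad), the lever staying left (value of joint twist_1 above 0.45 rad and value of joint lever_1 below 0.12 rad).
At the end, for the whole second after the job is handed in: On the shaker that was running the mushroom is out again (less than 1.5 mm down) and turned back (below 0.3 rad), its lever is fully left (below 0.12 rad); the other shaker's mushroom is out (less than 1.5 mm down) and its lever still left (below 0.15 rad) (value of joint each of stop_1, stop_2 below 0.0015 m and value of joint twist_1 below 0.3 rad and value of joint lever_1 below 0.12 rad and value of joint lever_2 below 0.15 rad); the robot touches nothing.
It fails at once if the other shaker's stop button is pressed (beyond 3 mm) or its cap turned (beyond 0.3 rad) (value of joint stop_2 above 0.003 m or value of joint twist_2 above 0.3 rad).
It fails at once if the other shaker's lever is moved (beyond 0.2 rad) (value of joint lever_2 above 0.2 rad).
It fails at once if a loose thing nearby is moved by more than 3 cm (distance of any of marker, timer, culture_dish from where it was at the start of the episode above 0.03 m).
It also fails if it takes over 59 s, if anything falls off the work surface, if the arm or the gripper's body presses on something with over 40 N, if the wrist force passes 120 N, or if a joint passes its speed limit or range.

## Working session

There is one attempt and no reset: what is moved stays moved. The work goes in short steps, Python scripts to look and compute and a tool call to move; the robot and the scene stay as the last step left them, time stands still between calls to the robot, and variables do not carry over. Pictures are saved under pics/ and viewed, at most 10 in all, crops included, and the job is handed in when it is done.

Besides the shell and the picture viewer there is one more tool, called after ">>>" as name(argument=value, ...) on one line, values as JSON. jog_arm: Moves the arm, as the interface text tells. Its arguments: {"type":"object","properties":{"deltas":{"type":"array","items":{"type":"array","items":{"type":"number"}}},"grip":{"type":"number"},"force":{"type":"number"}},"required":["deltas"]}

```bash
mkdir -p pics; python3 - <<'E'
from plant import ctrl, viewer
import cv2,numpy as np
s=ctrl.observe();print(s['t'],s['eef_pos'],np.round(s['eef_rot'],3).tolist(),s['opening'])
for n in("top","side"):
    p,d=viewer.camera(n);cv2.imwrite(f"pics/{n}0.png",p[:,:,::-1]);np.save(f"{n}_d.npy",d);np.save(f"{n}_p.npy",p)
    c=viewer.calibration(n);print(n,{k:(np.round(v,4).tolist()) for k,v in c.items()})
E
```

```text
0.0 [ 0.18960085 -0.64764512  0.23191567] [[0.96, 0.281, -0.0], [0.281, -0.96, 0.001], [0.0, -0.001, -1.0]] 0.09330785884189094
top {'fov_y': 45.1225, 'cx': 314.6956, 'cy': 233.08, 'T': [[0.0255, 0.9807, -0.1941, 0.2582], [-0.9996, 0.0264, 0.002, 0.3732], [0.0071, 0.194, 0.981, 1.2053], [0.0, 0.0, 0.0, 1.0]]}
side {'fov_y': 44.645, 'cx': 325.8417, 'cy': 234.7465, 'T': [[-0.9919, 0.093, -0.0868, 0.3857], [-0.1267, -0.6578, 0.7425, 1.2139], [0.012, 0.7475, 0.6642, 0.8331], [0.0, 0.0, 0.0, 1.0]]}
```

View pics/top0.png

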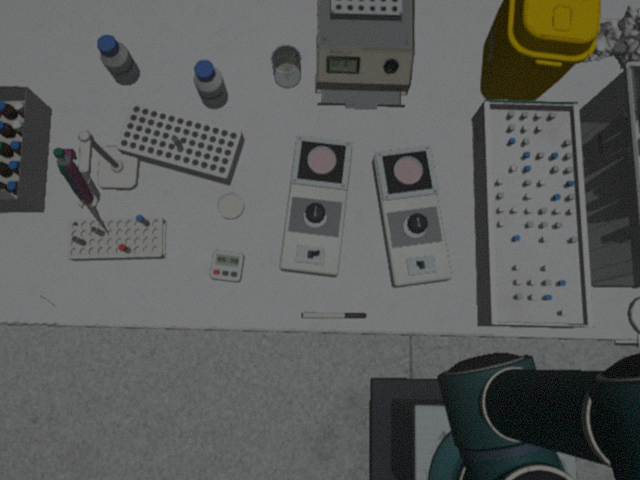

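View pics/side0.png

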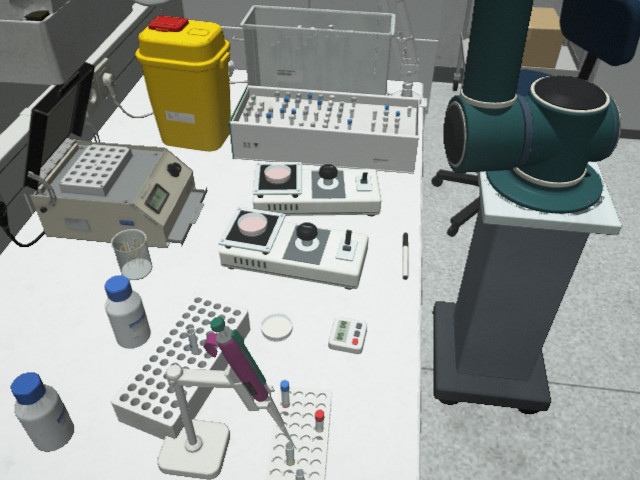

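The top view shows the shakers with mushrooms at about (315,214) and (416,223), and levers at about (313,254) and (420,265). I'll zoom in on the levers and compute positions.

```bash
cat > h.py <<'E'
from plant import ctrl, viewer
import cv2,numpy as np
def pt(n,u,v,z=None,d=None):
    c=viewer.calibration(n);f=240/np.tan(np.radians(c['fov_y']/2));T=np.array(c['T'])
    r=T[:3,:3]@np.array([(u-c['cx'])/f,-(v-c['cy'])/f,-1]);o=T[:3,3]
    return o+r*(d if z is None else (z-o[2])/r[2])
E
python3 - <<'E'
from h import *
p=np.load("top_p.npy");q=np.load("side_p.npy")
a=cv2.resize(p[130:290,270:460],None,fx=4,fy=4,interpolation=cv2.INTER_CUBIC)
cv2.imwrite("pics/tz.png",np.clip(a[:,:,::-1]*1.6,0,255).astype('uint8')[:600])
b=cv2.resize(q[150:290,210:400],None,fx=4,fy=4,interpolation=cv2.INTER_CUBIC)
cv2.imwrite("pics/sz.png",b[:,:,::-1])
g=p.max(2)
# dark blobs (levers, caps)
for lab,(x0,x1,y0,y1) in dict(capL=(298,334,200,230),capR=(400,434,208,240),levL=(300,328,244,264),levR=(408,434,255,276)).items():
    m=(g[y0:y1,x0:x1]<38).astype('uint8');k,l,st,ce=cv2.connectedComponentsWithStats(m)
    i=1+np.argmax(st[1:,4]);print(lab,st[i],ce[i]+[x0,y0])
d=np.load("top_d.npy")
m=((g>90)).astype('uint8');
for lab,seed in dict(L=(300,235),R=(395,260)).items():
    # white body: height mask 30..95mm
    pass
vv,uu=np.mgrid[:480,:640]
c=viewer.calibration("top");f=240/np.tan(np.radians(c['fov_y']/2));T=np.array(c['T'])
P=np.stack([(uu-c['cx'])/f*d,-(vv-c['cy'])/f*d,-d],-1)@T[:3,:3].T+T[:3,3]
m=((P[...,2]>.03)&(P[...,2]<.12)&(uu>270)&(uu<460)&(vv>125)&(vv<295)).astype('uint8')
k,l,st,ce=cv2.connectedComponentsWithStats(m)
for i in range(1,k):
    if st[i,4]>2000:
        w=P[l==i];deck=w[(w[:,2]>.044)&(w[:,2]<.056)]
        r=cv2.minAreaRect(w[:,:2].astype('f4')*1000)
        print(st[i],r,np.median(deck[:,2]))
        caps=w[(w[:,2]>.085)&(w[:,2]<.105)];print('high',len(caps),np.median(caps,0),caps[:,2].max())
E
```

```text
capL [ 9  4 10 18 68] [310.52941176 212.33823529]
capR [  8   6  19  19 135] [416.40740741 223.60740741]
levL [11  8  7  4 17] [314.         253.17647059]
levR [ 9  7  5  6 16] [419.4375 264.0625]
[ 279  136   73  141 7830] ((544.4970703125, 369.603515625), (121.1823501586914, 278.6747741699219), 84.83735656738281) 0.04995015731331387
high 774 [0.61149198 0.3671699  0.08860314] 0.10145883187935678
[ 372  146   80  142 8065] ((528.746826171875, 172.8489990234375), (279.4600830078125, 121.06461334228516), 9.439225196838379) 0.04991078023592588
high 793 [0.59529208 0.17780177 0.08867096] 0.1020756256025348
```

View pics/tz.png

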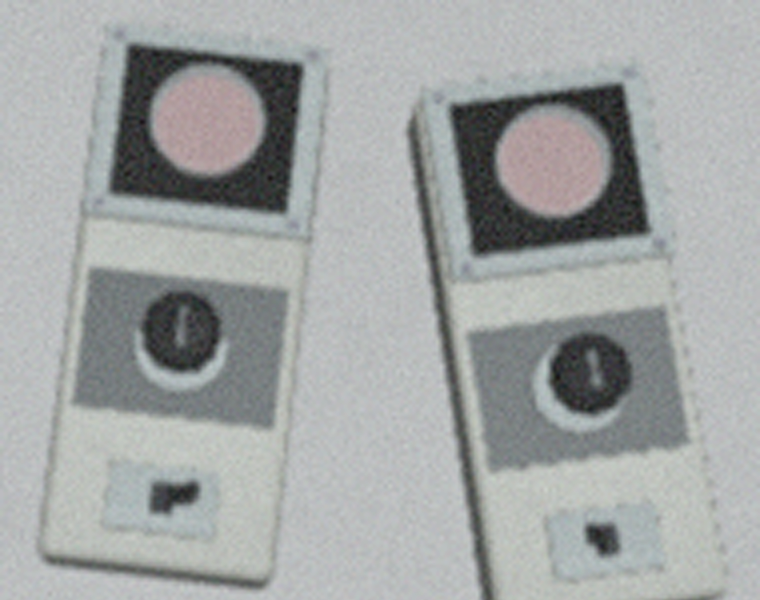

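View pics/sz.png

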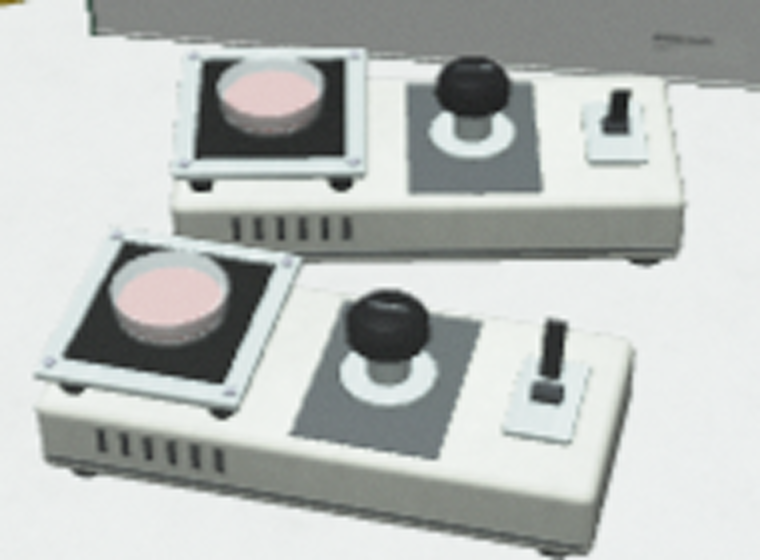

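The left shaker (y ≈ 0.37) is the running one, as its lever leans right from the pivot block at zoom (160,498). The other shaker's lever stands left. Next I'll refine the cap position, check obstacle heights and compute the first jog.

```bash
python3 - <<'E'
from h import *
yaw=np.radians(-5.16);X=np.array([np.cos(yaw),np.sin(yaw)]);Y=np.array([-X[1],X[0]]);C=np.array([.5445,.3696])
print('cap',C-.025*X,'lev pivot',C-.105*X,'tipR',C-.105*X-.0165*Y)
print('cap top',pt('top',315.2,213,.088),'side',pt('side',307,231.3,.084))
print('lever tip top',pt('top',270+193/4,130+488/4,.088),'side',pt('side',210+555/4,150+325/4,.09))
d=np.load('top_d.npy')
vv,uu=np.mgrid[:480,:640];c=viewer.calibration("top");f=240/np.tan(np.radians(c['fov_y']/2));T=np.array(c['T'])
P=np.stack([(uu-c['cx'])/f*d,-(vv-c['cy'])/f*d,-d],-1)@T[:3,:3].T+T[:3,3]
for y0 in np.arange(-.6,.5,.1):
    print(round(y0,1),[round(float(np.max(P[...,2][(P[...,1]>y0)&(P[...,1]<y0+.1)&(P[...,0]>x0)&(P[...,0]<x0+.1)&(vv<330)],initial=-1)),2) for x0 in (.2,.3,.4,.5,.6)])
s=ctrl.observe();R=np.array(s['eef_rot']);p=np.array(s['eef_pos'])
for t in ([.42,-.1,.32],[.5196,.3719,.16]):print(R.T@(np.array(t)-p))
E
```

```text
cap [0.51960131 0.37184843] lev pivot [0.43992552 0.37904342] tipR [0.43844155 0.36261028]
cap top [0.51985401 0.37096255 0.088     ] side [0.52114534 0.37161816 0.084     ]
lever tip top [0.44162061 0.36300031 0.088     ] side [0.44040343 0.36693581 0.09      ]
-0.6 [-1.0, -1.0, -1.0, -1.0, -1.0]
-0.5 [-1.0, -1.0, -1.0, -1.0, -1.0]
-0.4 [-1.0, 0.02, -1.0, -1.0, -1.0]
-0.3 [-1.0, 0.19, -1.0, -1.0, 0.22]
-0.2 [-1.0, 0.24, 0.26, 0.26, 0.26]
-0.1 [-1.0, 0.11, 0.11, 0.11, 0.11]
-0.0 [-1.0, 0.11, 0.11, 0.11, 0.11]
0.1 [0.0, 0.06, 0.1, 0.1, 0.09]
0.2 [0.01, 0.05, 0.06, 0.09, 0.09]
0.3 [1.21, 0.02, 0.09, 0.1, 0.09]
0.4 [0.01, 0.01, 0.06, 0.08, 0.08]
[ 0.37498916 -0.46095864 -0.08754018]
[ 0.6031651  -0.88570873  0.07287451]
```

>>> jog_arm(deltas=[[0, 0, -0.04, 0], [0, 0, -0.08, -0.1], [0, 0, -0.12, -0.2], [0, 0, -0.14, -0.3], [0.025, -0.031, -0.14, -0.4], [0.05, -0.062, -0.14, -0.5], [0.075, -0.093, -0.14, -0.6], [0.1, -0.124, -0.14, -0.7], [0.125, -0.155, -0.14, -0.8], [0.15, -0.186, -0.14, -0.9], [0.175, -0.217, -0.14, -1.0], [0.2, -0.248, -0.14, -1.1], [0.225, -0.279, -0.14, -1.2], [0.25, -0.31, -0.14, -1.3], [0.275, -0.341, -0.14, -1.4], [0.3, -0.372, -0.14, -1.5], [0.325, -0.403, -0.14, -1.6], [0.35, -0.432, -0.14, -1.7], [0.375, -0.461, -0.14, -1.8]], grip=0)

```text
t: 1.68
eef_pos: [0.4201, -0.098, 0.3727]
eef_rot: [[-0.496, 0.868, 0.0], [0.868, 0.496, -0.0], [-0.0, 0.0, -1.0]]
force: [0.7, -1.0, -0.3]
opening: 0.0003
grasp_force: 0.0
```

```bash
cat >> h.py <<'E'
def to(t,yaw=174.84):
    s=ctrl.observe();R=np.array(s['eef_rot']);p=np.array(s['eef_pos']);y=np.degrees(np.arctan2(R[1,0],R[0,0]))
    print('t',s['t'],'p',p.round(4),'yaw',y.round(2),'F',np.round(s['force'],1),'open',round(s['opening'],4),'q',np.round(s['joints'],0))
    print('delta',(R.T@(np.array(t)-p)).round(4),'twist',round(np.radians((y-yaw+180)%360-180),3))
E
python3 -c "
from h import *
to([.520,.3717,.15])"
```

```text
t 1.6833 p [ 0.4201 -0.098   0.3727] yaw 119.74 F [ 0.7 -1.  -0.3] open 0.0003 q [-17. -24.  97.  -0. 107. -46.]
delta [0.3584 0.3196 0.2227] twist -0.962
```

>>> jog_arm(deltas=[[0.03, 0.027, 0, -0.1], [0.06, 0.054, 0, -0.2], [0.09, 0.08, 0, -0.3], [0.12, 0.107, 0, -0.4], [0.15, 0.134, 0, -0.5], [0.18, 0.16, 0.01, -0.6], [0.21, 0.187, 0.03, -0.7], [0.238, 0.213, 0.05, -0.8], [0.266, 0.238, 0.07, -0.9], [0.292, 0.261, 0.09, -0.962], [0.318, 0.284, 0.11, -0.962], [0.34, 0.304, 0.135, -0.962], [0.3584, 0.3196, 0.16, -0.962], [0.3584, 0.3196, 0.19, -0.962], [0.3584, 0.3196, 0.212, -0.962], [0.3584, 0.3196, 0.2227, -0.962], [0.3584, 0.3196, 0.2227, -0.962], [0.3584, 0.3196, 0.2227, -0.962]])

```text
t: 3.18
eef_pos: [0.5222, 0.3691, 0.1506]
eef_rot: [[-0.995, 0.095, 0.0], [0.095, 0.995, 0.0], [-0.0, 0.0, -1.0]]
force: [0.8, 0.6, 0.7]
opening: 0.0005
grasp_force: 0.0
```

```bash
python3 -c "
from h import *
to([.520,.3717,.11])
p,d=viewer.camera('side');cv2.imwrite('pics/s2.png',cv2.resize(p[130:300,210:410],None,fx=3.5,fy=3.5,interpolation=2)[:,:,::-1])"
```

```text
t 3.1833 p [0.5222 0.3691 0.1506] yaw 174.55 F [0.8 0.6 0.7] open 0.0005 q [ 33.   4.  93.   0.  83. -52.]
delta [0.0025 0.0024 0.0406] twist -0.005
```

View pics/s2.png

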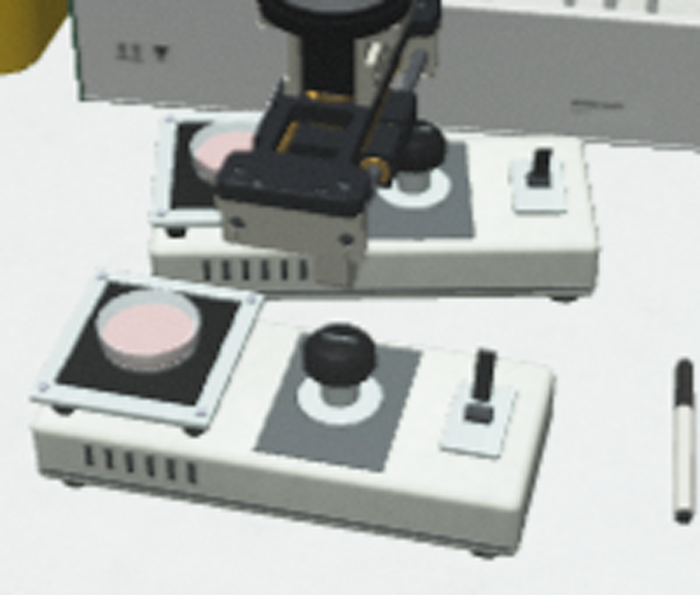

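>>> jog_arm(deltas=[[0.002, 0.002, 0.015, 0], [0.002, 0.002, 0.03, 0], [0.002, 0.002, 0.036, 0], [0.002, 0.002, 0.04, 0], [0.002, 0.002, 0.043, 0], [0.002, 0.002, 0.045, 0], [0.002, 0.002, 0.046, 0], [0.002, 0.002, 0.047, 0], [0.002, 0.002, 0.047, 0], [0.002, 0.002, 0.047, 0]])

```text
t: 4.07
eef_pos: [0.5204, 0.3714, 0.1032]
eef_rot: [[-0.996, 0.095, 0.0], [0.095, 0.996, 0.0], [-0.0, 0.0, -1.0]]
force: [-1.5, -0.7, 3.1]
opening: 0.0007
grasp_force: 1.3
```

>>> jog_arm(deltas=[[0, 0, 0.001, 0], [0, 0, 0.002, 0], [0, 0, 0.002, 0], [0, 0, 0.002, 0]])

```text
t: 4.4
eef_pos: [0.5205, 0.3715, 0.1016]
eef_rot: [[-0.996, 0.095, 0.001], [0.095, 0.996, 0.0], [-0.001, 0.001, -1.0]]
force: [-3.0, -2.3, 8.1]
opening: 0.0006
grasp_force: 4.0
```

>>> jog_arm(deltas=[[0, 0, 0.001, 0], [0, 0, 0.0015, 0], [0, 0, 0.0015, 0], [0, 0, 0.0015, 0]])

```text
t: 4.73
eef_pos: [0.5208, 0.3717, 0.1015]
eef_rot: [[-0.996, 0.095, 0.002], [0.095, 0.996, 0.001], [-0.002, 0.001, -1.0]]
force: [-6.2, -3.6, 18.2]
opening: 0.0001
grasp_force: 9.1
```

>>> jog_arm(deltas=[[0, 0, -0.02, 0], [0, 0, -0.045, 0], [0.02, -0.015, -0.05, 0], [0.045, -0.03, -0.05, 0], [0.07, -0.045, -0.05, 0], [0.08, -0.05, -0.05, 0], [0.08, -0.05, -0.05, 0], [0.08, -0.05, -0.04, 0], [0.08, -0.05, -0.03, 0], [0.08, -0.05, -0.03, 0]])

```text
t: 5.57
eef_pos: [0.4359, 0.3289, 0.1263]
eef_rot: [[-0.995, 0.095, -0.003], [0.095, 0.995, -0.002], [0.003, -0.002, -1.0]]
force: [-0.9, -0.8, -1.0]
opening: 0.0001
grasp_force: 0.0
```

```bash
python3 -c "
from h import *
to([.436,.329,.086])
p,d=viewer.camera('side');cv2.imwrite('pics/s3.png',cv2.resize(p[130:300,210:410],None,fx=3.5,fy=3.5,interpolation=2)[:,:,::-1])"
```

```text
t 5.5667 p [0.4359 0.3289 0.1263] yaw 174.56 F [-0.9 -0.8 -1. ] open 0.0001 q [ 34.  -7. 106.  -0.  81. -50.]
delta [-0.0002  0.0002  0.0403] twist -0.005
```

View pics/s3.png

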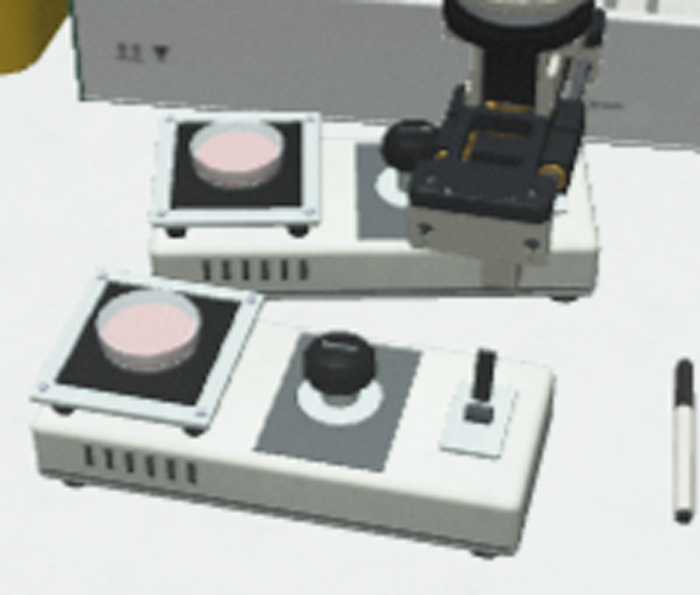

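The button is latched: the cap at (340,363) now sits lower. I'll descend beside the lever and push left.

>>> jog_arm(deltas=[[0, 0, 0.02, 0], [0, 0, 0.036, 0], [0, 0, 0.039, 0], [0, 0.004, 0.039, 0], [0, 0.009, 0.039, 0], [0, 0.014, 0.039, 0], [0, 0.019, 0.039, 0], [0, 0.024, 0.039, 0], [0, 0.028, 0.039, 0], [0, 0.032, 0.039, 0], [0, 0.035, 0.039, 0], [0, 0.037, 0.039, 0], [0, 0.038, 0.039, 0], [0, 0.038, 0.039, 0], [0, 0.038, 0.039, 0]])

```text
t: 6.87
eef_pos: [0.4395, 0.367, 0.0904]
eef_rot: [[-0.996, 0.095, -0.0], [0.095, 0.996, 0.0], [0.0, 0.0, -1.0]]
force: [-0.8, -0.0, 0.5]
opening: 0.0005
grasp_force: 0.0
```

>>> jog_arm(deltas=[[0, 0.001, 0, 0], [0, 0.002, 0, 0], [0, 0.003, 0, 0], [0, 0.003, 0, 0], [0, 0.003, 0, 0]])

```text
t: 7.28
eef_pos: [0.4398, 0.3701, 0.0904]
eef_rot: [[-0.996, 0.095, 0.0], [0.095, 0.996, 0.0], [-0.0, 0.0, -1.0]]
force: [-0.9, 0.6, 0.2]
opening: 0.0003
grasp_force: 0.1
```

>>> jog_arm(deltas=[[0, 0.001, 0, 0], [0, 0.002, 0, 0], [0, 0.003, 0, 0], [0, 0.004, 0, 0], [0, 0.004, 0, 0], [0, 0.004, 0, 0]])

```text
t: 7.78
eef_pos: [0.4402, 0.3741, 0.0905]
eef_rot: [[-0.996, 0.095, 0.0], [0.095, 0.996, 0.0], [-0.0, 0.0, -1.0]]
force: [0.4, -0.1, -0.9]
opening: 0.0003
grasp_force: 0.0
```

```bash
python3 -c "
from h import *
to([.436,.329,.086])
p,d=viewer.camera('side');cv2.imwrite('pics/s4.png',cv2.resize(p[180:290,290:400],None,fx=5,fy=5,interpolation=2)[:,:,::-1])"
```

```text
t 7.7833 p [0.4402 0.3741 0.0905] yaw 174.57 F [ 0.4 -0.1 -0.9] open 0.0003 q [ 38.  -1. 104.   0.  77. -47.]
delta [-0.0001 -0.0453  0.0045] twist -0.005
```

View pics/s4.png

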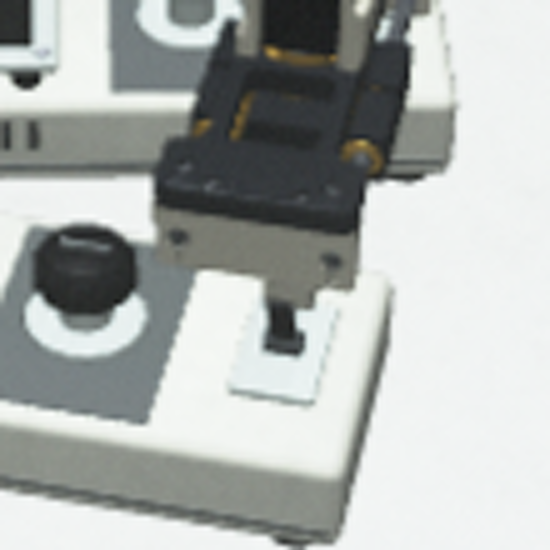

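The lever, at (285,320), is not yet fully over, because the finger pads are thinner than assumed. I'll keep pushing.

>>> jog_arm(deltas=[[0, 0.001, 0, 0], [0, 0.002, 0, 0], [0, 0.003, 0, 0], [0, 0.004, 0, 0], [0, 0.005, 0, 0], [0, 0.005, 0, 0], [0, 0.005, 0, 0]])

```text
t: 8.42
eef_pos: [0.4405, 0.3755, 0.0902]
eef_rot: [[-0.995, 0.095, -0.002], [0.095, 0.995, -0.008], [0.001, -0.008, -1.0]]
force: [-6.3, -32.9, 12.5]
opening: 0.0003
grasp_force: 18.0
```

>>> jog_arm(deltas=[[0, -0.01, 0, 0], [0, -0.03, 0, 0], [0, -0.03, -0.03, 0], [0, -0.03, -0.06, 0], [-0.02, -0.03, -0.07, 0], [-0.05, -0.015, -0.07, 0], [-0.08, 0, -0.07, 0], [-0.08, 0, -0.07, 0], [-0.08, 0, -0.07, 0]], grip=1, force=30)

```text
t: 9.17
eef_pos: [0.5211, 0.3715, 0.1595]
eef_rot: [[-0.995, 0.095, -0.001], [0.095, 0.995, -0.001], [0.001, -0.001, -1.0]]
force: [-0.8, 0.2, -0.4]
opening: 0.056
grasp_force: 0.0
```

```bash
python3 -c "
from h import *
to([.5202,.3717,.074])
p,d=viewer.camera('side');a=cv2.resize(p[180:290,290:400],None,fx=3.6,fy=3.6,interpolation=2)[:,:,::-1]
q,d=viewer.camera('top');b=cv2.resize(q[180:290,260:370],None,fx=3.6,fy=3.6,interpolation=2)[:,:,::-1]
cv2.imwrite('pics/s5.png',np.hstack([a,np.clip(b*1.5,0,255).astype('uint8')]))"
```

```text
t 9.1667 p [0.5211 0.3715 0.1595] yaw 174.53 F [-0.8  0.2 -0.4] open 0.056 q [ 33.   4.  92.   0.  84. -51.]
delta [0.0008 0.0002 0.0855] twist -0.005
```

View pics/s5.png

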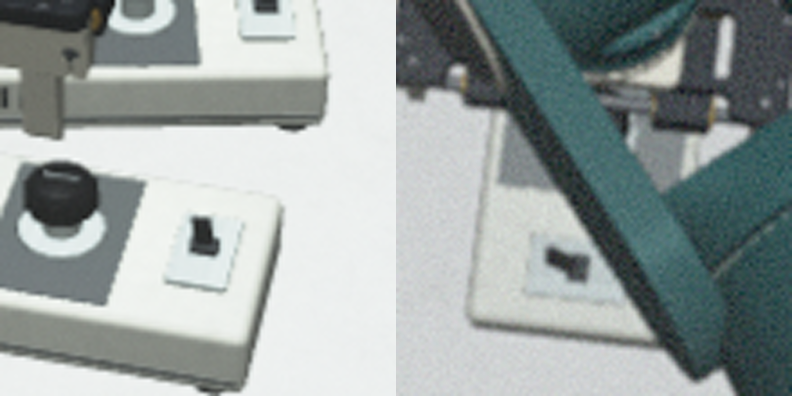

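The lever now leans left and the mushroom is still down. I'll descend with the gripper open and grip the cap.

>>> jog_arm(deltas=[[0, 0, 0, 0], [0, 0, 0, 0], [0, 0, 0, 0], [0, 0, 0.025, 0], [0, 0, 0.05, 0], [0, 0, 0.07, 0], [0, 0, 0.08, 0], [0, 0, 0.085, 0], [0, 0, 0.085, 0], [0, 0, 0.085, 0]], grip=1)

```text
t: 10.1
eef_pos: [0.5207, 0.3716, 0.0767]
eef_rot: [[-0.996, 0.095, 0.001], [0.095, 0.996, 0.001], [-0.001, 0.001, -1.0]]
force: [1.1, 0.2, 0.6]
opening: 0.0928
grasp_force: 0.0
```

>>> jog_arm(deltas=[[0, 0, 0, 0], [0, 0, 0, 0], [0, 0, 0, 0], [0, 0, 0, 0], [0, 0, 0, 0], [0, 0, 0, 0], [0, 0, 0, 0], [0, 0, 0, 0]], grip=0.3, force=30)

```text
t: 10.77
eef_pos: [0.5203, 0.3714, 0.0754]
eef_rot: [[-0.996, 0.095, -0.0], [0.095, 0.996, -0.0], [0.0, -0.0, -1.0]]
force: [0.1, 0.1, -0.0]
opening: 0.0443
grasp_force: 0.0
```

>>> jog_arm(deltas=[[0, 0, 0, 0], [0, 0, 0, 0], [0, 0, 0, 0], [0, 0, 0, 0], [0, 0, 0, 0]], grip=0.2, force=30)

```text
t: 11.18
eef_pos: [0.5203, 0.3707, 0.0754]
eef_rot: [[-0.995, 0.095, -0.0], [0.095, 0.995, -0.001], [0.0, -0.001, -1.0]]
force: [-1.6, -6.2, 2.3]
opening: 0.0385
grasp_force: 30.0
```

>>> jog_arm(deltas=[[0, -0.001, 0, 0.1], [0, -0.001, 0, 0.2], [0, -0.001, 0, 0.3], [0, -0.001, 0, 0.4], [0, -0.001, 0, 0.5], [0, -0.001, 0, 0.6], [0, -0.001, 0, 0.7], [0, -0.001, 0, 0.8], [0, -0.001, 0, 0.9], [0, -0.001, 0, 0.92], [0, -0.001, 0, 0.92], [0, -0.001, 0, 0.92]])

```text
t: 12.18
eef_pos: [0.5211, 0.3714, 0.0765]
eef_rot: [[-0.528, 0.849, 0.003], [0.849, 0.528, 0.002], [0.001, 0.004, -1.0]]
force: [4.4, 6.1, 1.8]
opening: 0.0386
grasp_force: 30.0
```

>>> jog_arm(deltas=[[0, 0, 0, 0], [0, 0, 0, 0], [0, 0, 0, 0], [0, 0, 0, 0], [0, 0, 0, 0], [0, 0, 0, 0], [0, 0, 0, 0], [0, 0, 0, 0], [0, 0, 0, 0], [0, 0, -0.02, 0], [0, 0, -0.05, 0], [0, 0, -0.09, 0], [0, 0, -0.13, 0], [0, 0, -0.15, 0], [0, 0, -0.15, 0], [0, 0, -0.15, 0], [0, 0, -0.15, 0], [0, 0, -0.15, 0]], grip=0.9)

```text
t: 13.68
eef_pos: [0.5198, 0.3701, 0.2236]
eef_rot: [[-0.528, 0.849, -0.002], [0.849, 0.528, -0.001], [-0.0, -0.002, -1.0]]
force: [0.5, 0.5, -0.7]
opening: 0.084
grasp_force: 0.0
```

```bash
python3 -c "
from h import *
to([.5202,.3717,.074])
p,d=viewer.camera('side');a=cv2.resize(p[150:290,230:400],None,fx=4.5,fy=4.5,interpolation=2)[:600,:,::-1]
cv2.imwrite('pics/s6.png',a)
q=np.load('side_p.npy')
for n,i in (('before',q),('now',p)):
    m=(i[200:262,290:330].max(2)<50).astype('uint8');k,l,st,ce=cv2.connectedComponentsWithStats(m);j=1+np.argmax(st[1:,4]);print(n,st[j],ce[j])
"
```

```text
t 13.6833 p [0.5198 0.3701 0.2236] yaw 121.86 F [ 0.5  0.5 -0.7] open 0.084 q [33.  2. 88.  0. 90.  1.]
delta [0.0012 0.0015 0.1496] twist -0.925
before [  7  23  20  17 159] [17.22012579 33.10691824]
now [  7  24  20  16 146] [17.2739726 33.9109589]
```

View pics/s6.png

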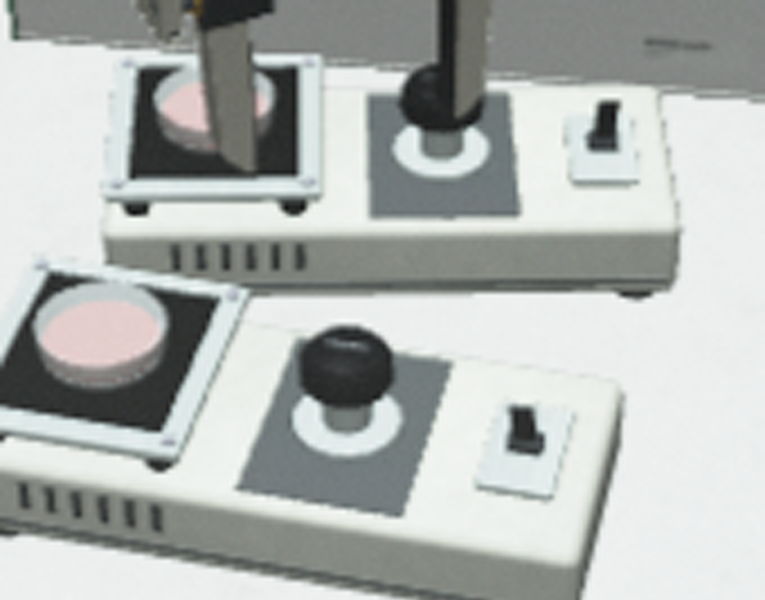

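Cap and lever look right, but the cap's height differs only slightly from before. I'll wait, then compare it sub-pixel with the initial and latched pictures.

>>> jog_arm(deltas=[[0, 0, -0.03, 0], [0, 0, -0.05, 0], [0, 0, -0.05, 0], [0, 0, -0.05, 0], [0, 0, -0.05, 0], [0, 0, -0.05, 0], [0, 0, -0.05, 0], [0, 0, -0.05, 0], [0, 0, -0.05, 0], [0, 0, -0.05, 0], [0, 0, -0.05, 0], [0, 0, -0.05, 0], [0, 0, -0.05, 0], [0, 0, -0.05, 0], [0, 0, -0.05, 0], [0, 0, -0.05, 0], [0, 0, -0.05, 0], [0, 0, -0.05, 0]])

```text
t: 15.23
eef_pos: [0.5202, 0.3704, 0.2754]
eef_rot: [[-0.528, 0.849, -0.0], [0.849, 0.528, -0.0], [-0.0, -0.0, -1.0]]
force: [-1.1, -1.2, -1.1]
opening: 0.0838
grasp_force: 0.0
```

```bash
python3 -c "
from h import *
f=lambda p:cv2.resize(p[130:300,210:410],None,fx=3.5,fy=3.5,interpolation=2)[:,:,::-1].copy()
p,d=viewer.camera('side');now=f(p);ini=f(np.load('side_p.npy'));up=cv2.imread('pics/s2.png');lat=cv2.imread('pics/s3.png')
t=ini[318:388,300:380]
for n,i in dict(up=up,lat=lat,now=now).items():
    r=cv2.matchTemplate(i[295:420,280:400],t,cv2.TM_CCOEFF_NORMED);_,v,_,l=cv2.minMaxLoc(r);print(n,round(v,3),l)
cv2.imwrite('pics/s7.png',np.hstack([x[290:450,270:400] for x in (up,lat,now)]))
print(ctrl.observe()['t'])
"
```

```text
up 1.0 (20, 23)
lat 0.956 (20, 30)
now 1.0 (20, 23)
15.2833
```

View pics/s7.png

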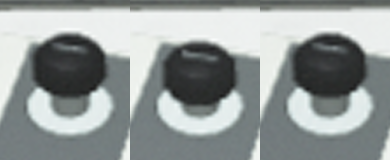

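The right-hand view (now) matches the left-hand one (button out) exactly. The middle view is the latched one, 7 px lower. The cap is fully up and turned back, so I'm handing in.

```bash
python3 -c "
from plant import ctrl
print(ctrl.finish_job())"
```

```text
the job is handed in; nothing more can be done
None
```

I stopped the running (left) shaker: button latched, lever pushed fully left, then mushroom turned clockwise and fully up again. The job was handed in at about 15 s, with no verdict shown and the other shaker and loose items never touched.

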